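# Start the frozen slice in the toaster

### The arm

A 6-joint arm with a two-finger parallel gripper is mounted at the origin on a cart in front of the work surface, level with it; the furniture and walls round the work are solid. World frame = base frame: x ahead of the robot, y to its left, z up, the work surface at z = 0. Lengths are in m, angles in rad, forces in N, time in s.
With the tool pointing down it reaches from about 0.425 to 0.925 m from the base axis. Payload 12.5 kg.
Tool frame: the origin (TCP) lies on the centre line of the jaws, within the pads' length; the fingertips stand 14 mm ahead of it and the grasp point (between the pads) lies 5 mm behind it; z points along the fingers, y is the line along which they close (so a half turn about z gives the same grasp; the last joint's range is limited). The gripper opens to 85 mm and grips with 20 to 120 N. Pads are 22 mm wide; open, the fingers measure 114 mm over their backs; the gripper's body (76 mm by 85 mm) begins 54 mm behind the grasp point. The pads swing forward as they close: fully open they stand 13 mm farther back than shut.
Start: joints at [-1.348, 0.491, 1.559, -0, 1.092, -0.106], TCP at [0.202, -0.592, 0.245] pointing down, gripper open.
Joint ranges: [-3.1, 3.1], [-0.84, 2.19], [0.05, 2.79], [-1.13, 4.28], [0.06, 2.93], [-2.69, 2.69]. Speed limits (rad/s): [2.22, 2.22, 2.79, 3.14, 3.14, 3.14].

### API

Orientations are given as a rotation vector (axis times angle).
In Python, from station import ctrl gives the robot as it stands.
- The arm moves only by the tool step_arm, never from a script. Its argument "deltas" is a list of rows, each an object with "claw": the finger opening in mm, from 0 to 85.4; "slide": the shift along the tool's x, y, z in mm, a list of three; "twist": the turn about the tool's z in degrees. A call has 1 to 5 rows; each row is the pose to reach, as a shift and turn from the pose commanded when the call began, along the tool's axes at that moment; what a row does not reach only later rows make up. A row lasts 1/12 s, in which the tool goes at most 41.7 mm and 7.16 degrees, less where a joint would pass 70% of its speed; a pose out of reach is approached as far as the arm can. A call with a gripper value outside its range is refused whole. The fingers move at their own pace and stop on an object; "newtons" is the grip in N (left out, the last holds). Time passes only in rows, so rows that repeat a pose let the fingers close. It gives the time, the measured TCP pose, the force, the opening and the grip force at its end, in the units of the state.
- ctrl.observe(): the state, without advancing time (a new reading comes with each control period).
- ctrl.snapshot(name): name is "scene" or "side" or "wrist"; returns a dict with "img" (384x512x3 uint8, red, green, blue), "fx", "fy", "cx", "cy" (pixels), "D" ([k1, k2, p1, p2, k3] as OpenCV has them; the pictures are not rectified), "pose" (4x4, takes a point from camera to world coordinates). Camera axes: x right, y down, z forward; pixel columns grow to the right and rows downward; lengths in m; the calibration is good to about 2 mm. A picture is of the moment at which its call begins. There is no depth.
- ctrl.sign_off(): hands the job in; it is judged then, once.
The state is a dict: "time": time; "joint_pos": joint angles; "dq": joint speeds; "joint_efforts": joint torques, N m; "ee_pos": TCP position; "ee_rot": TCP orientation; "force": force on the tool from outside, world axes, zero at the start; "torque": the same for the moment, N m; "width": opening from 0.0 (shut) to 1.0 (fully open); "grip_force": force on a finger pad.
Only numpy, scipy, OpenCV 4.12 (cv2) and the standard library are available. Lean on these libraries where they do the work, as an engineer would, in place of code of your own. Each camera call takes 0.05 s, during which the arm holds its last target. There are 200 camera calls.

### The job

The dark slice in the toaster came straight from the freezer; the pale one has to wait. Using only the fingertips and gripping nothing, push down the lever of the dark slice's slot until it latches and the slice stays down, then lightly press that same side's blue snowflake key to choose defrost, and take the hand away. Leave the other side's lever and blue key, both red cancel keys, the slices themselves and everything else on the worktop alone.

Things in the scene. Friction and masses are not known exactly. Their poses are not given: they have to be found in the camera images.
- toaster: Cream two-slot toaster, 260 (x) x 170 (y) x 175 mm high, fixed; control end towards the robot, turned up to 0.26 rad. Origin: centre of underside; x points to its rear, y to its left, z up. Slots along x at y = +42 mm (left) and -42 (right), x = -60 to 85. Levers on the front face (x = -130), keys on the top (x = -98), a lever and two keys per slot. Browning dials low on the front are fixed
- lever_left (a joint): Lever of the left slot, m: 0 = up, 0.040 = fully down; latched it rests at about 0.0395. A light spring (1 to 2 N) holds it up; at about half way a catch has to be overcome (up to about 10 N), then it snaps down by itself and stays. Let go before about 0.031 it springs back up
- lever_right (a joint): The same for the right slot
- lever_left_top (a point): Centre of the upper face of the left lever's paddle: dark with a steel inlay, 30 mm (toaster x) by 40 mm (y), 14 mm thick, level; its centre is 34 mm in front of the toaster's front face, 168 mm over the worktop when up and 128 mm when down. Moves with the lever, straight down
- lever_right_top (a point): The same for the right lever; the two paddles are 84 mm apart, centre to centre
- defrost_left_top (a point): Blue round defrost key with a white snowflake, of the left slot: 19 mm across, measured on the middle of its upper face, 181 mm over the worktop, standing 6 mm above the toaster's top. It goes straight down 4 mm against a spring (1 N to start, 3.5 N at the bottom) and springs back
- defrost_left (a joint): Travel of the left blue defrost key, m: 0 = out, 0.004 = pressed right in
- defrost_right_top (a point): The same key of the right slot. Across the toaster the keys stand at y = +60 mm (blue, left), +24 (red, left), -24 (red, right), -60 (blue, right). Wall cabinets hang behind (front at world x = 0.63 m, underside 0.53 m up): keep the hand low over the keys
- defrost_right (a joint): Travel of the right blue defrost key, m
- cancel_left_top (a point): Red round cancel key with a white square, of the left slot, 36 mm from the blue one; same size and travel; measured on the middle of its upper face
- cancel_left (a joint): Travel of the left red cancel key, m
- cancel_right_top (a point): Red cancel key of the right slot; measured on the middle of its upper face
- cancel_right (a joint): Travel of the right red cancel key, m
- dark_bread: Dark brown slice of bread, 108 x 16 x 110 mm, standing in one of the two slots on that slot's carriage, about 30 mm of it showing above the toaster; origin: middle of its lower edge, z up. It sinks with its own lever
- pale_bread: Pale slice with a golden crust, same size, standing in the other slot and showing 30 mm above the toaster; both slices stand more than 35 mm behind the keys
- mug: White mug, red-brown inside, 89 mm across, 98 mm high, near the front edge, left of the toaster's front; origin: centre of its underside
- apple: Green apple, 75 mm, near the front edge, right of the toaster's front; origin: its underside
- teaspoon: Steel teaspoon, 130 mm long, lying along the front edge before the toaster; origin: its middle
- coffee_jar: Dark brown jar with a black lid, 71 mm across, 98 mm high, close to the toaster's left flank; origin: centre of its underside
- spice_jar: Small glass jar with a green label and dark lid, 44 mm across, 96 mm high, close to the toaster's right flank; origin: centre of its underside

How it is judged:
On the way, in this order (a step that is already met when the one before it is completed fails the run):
1. the lever on the dark slice's side is pushed down until it latches, taking the slice down (((y of dark_bread in the frame of toaster above 0 m and value of joint lever_left above 0.036 m and z of dark_bread in the frame of toaster below 0.066 m) or (y of dark_bread in the frame of toaster below 0 m and value of joint lever_right above 0.036 m and z of dark_bread in the frame of toaster below 0.066 m))), for 0.2 s.
2. the blue defrost key of that side is pressed in with the fingertips (((y of dark_bread in the frame of toaster above 0 m and value of joint lever_left above 0.036 m and value of joint defrost_left above 0.0025 m and contact force between the fingers and toaster above 0.3 N) or (y of dark_bread in the frame of toaster below 0 m and value of joint lever_right above 0.036 m and value of joint defrost_right above 0.0025 m and contact force between the fingers and toaster above 0.3 N))), for 0.05 s.
At the end, for the whole second after the job is handed in: Dark slice's lever latched down (over 36 mm), its slice sunk and at rest; the other lever up (under 4 mm), pale slice still raised; all four keys out again (under 1.2 mm in); pale slice and the five things on the worktop within 15 mm of where they began (((y of dark_bread in the frame of toaster above 0 m and value of joint lever_left above 0.036 m and value of joint lever_right below 0.004 m and z of dark_bread in the frame of toaster below 0.066 m and z of pale_bread in the frame of toaster above 0.085 m) or (y of dark_bread in the frame of toaster below 0 m and value of joint lever_right above 0.036 m and value of joint lever_left below 0.004 m and z of dark_bread in the frame of toaster below 0.066 m and z of pale_bread in the frame of toaster above 0.085 m)) and value of joint each of defrost_left, defrost_right, cancel_left, cancel_right below 0.0012 m and linear speed of dark_bread below 0.02 m/s and distance of each of mug, coffee_jar, teaspoon, apple, spice_jar, pale_bread from where it was at the start of the episode below 0.015 m); the robot touches nothing.
It fails at once if the other slot's lever pushed more than 8 mm down, its blue key or a red cancel key pressed more than 1.5 mm in ((y of dark_bread in the frame of toaster above 0 m and (value of joint lever_right above 0.008 m or value of joint defrost_right above 0.0015 m)) or (y of dark_bread in the frame of toaster below 0 m and (value of joint lever_left above 0.008 m or value of joint defrost_left above 0.0015 m)) or value of joint any of cancel_left, cancel_right above 0.0015 m).
It fails at once if the defrost key pressed before the lever has latched ((y of dark_bread in the frame of toaster above 0 m and value of joint defrost_left above 0.002 m and value of joint lever_left below 0.03 m) or (y of dark_bread in the frame of toaster below 0 m and value of joint defrost_right above 0.002 m and value of joint lever_right below 0.03 m)).
It fails at once if the fingers press on the toaster or its controls with more than 30 N (contact force between the fingers and toaster above 30 N).
It fails at once if a slice touched by the robot, lifted or pulled out (contact force between any of the arm, the fingers and dark_bread above 1 N or z of any of dark_bread, pale_bread in the frame of toaster above 0.11 m or contact force between any of the arm, the fingers and pale_bread above 1 N).
It fails at once if something standing or lying on the worktop moved more than 15 mm or lifted (distance of any of mug, coffee_jar, teaspoon, apple, spice_jar from where it was at the start of the episode above 0.015 m).
It also fails if it takes over 38 s, if anything falls off the work surface, if the arm or the gripper's body presses on something with over 40 N, if the wrist force passes 120 N, or if a joint passes its speed limit or range.

## Working session

There is one attempt and no reset: what is moved stays moved. The work goes in short steps, Python scripts to look and compute and a tool call to move; the robot and the scene stay as the last step left them, time stands still between calls to the robot, and variables do not carry over. Pictures are saved under pics/ and viewed, at most 10 in all, crops included, and the job is handed in when it is done.

Besides the shell and the picture viewer there is one more tool, called after "Emit:" in YAML: its name, and indented under it one key for each argument. step_arm: Moves the arm, as the interface text tells. Its arguments: {"type":"object","properties":{"deltas":{"type":"array","items":{"type":"object","properties":{"claw":{"type":"number"},"slide":{"type":"array","items":{"type":"number"}},"twist":{"type":"number"}}}},"newtons":{"type":"number"}},"required":["deltas"]}

```bash
mkdir -p pics
python3 - <<'E'
from station import ctrl
import cv2,pickle,numpy as np
o=ctrl.observe();print(o)
for n in("scene","side"):
    s=ctrl.snapshot(n);pickle.dump(s,open(n+".pkl","wb"));cv2.imwrite(f"pics/{n}0.png",s["img"][:,:,::-1]);print(n,s["pose"].round(3).tolist(),s["fx"],s["D"])
E
```

```text
{'time': 0.0, 'joint_pos': array([-1.34759014e+00,  4.91560277e-01,  1.55950480e+00,  1.66510055e-05,
        1.09167448e+00, -1.05631054e-01]), 'dq': array([ 0.00071115, -0.00064597,  0.00115579,  0.00022535,  0.00145459,
       -0.00013208]), 'joint_efforts': array([-1.64798789e-04, -6.18446875e+01, -2.61595398e+01, -1.56484703e-04,
        4.06836232e-03, -2.42770847e-05]), 'ee_pos': array([ 0.20179473, -0.59128446,  0.24470822]), 'ee_rot': array([-3.09809577e+00, -5.14012739e-01,  8.26547839e-05]), 'force': array([ 0.4661777 , -0.22822979,  0.42492025]), 'torque': array([-0.03124852,  0.01710572,  0.02406998]), 'grip_force': 0.0, 'width': 1.0030269342513032}
scene [[0.984, -0.089, 0.153, 0.439], [-0.177, -0.487, 0.855, -0.705], [-0.002, -0.869, -0.495, 0.552], [0.0, 0.0, 0.0, 1.0]] 366.1339332642183 [-0.08203746  0.          0.          0.          0.        ]
side [[-0.004, 0.531, -0.847, 1.537], [1.0, 0.01, 0.002, 0.002], [0.009, -0.847, -0.531, 0.729], [0.0, 0.0, 0.0, 1.0]] 495.3190250675891 [-0.13337275  0.          0.          0.          0.        ]
```

View pics/scene0.png

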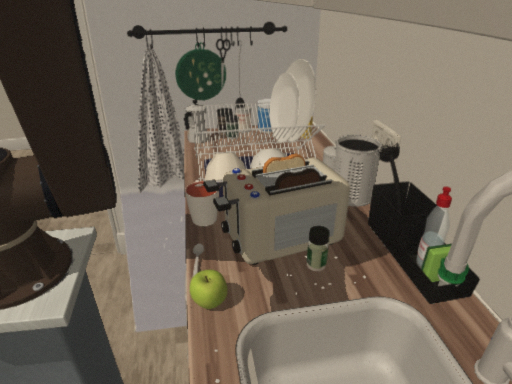

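View pics/side0.png

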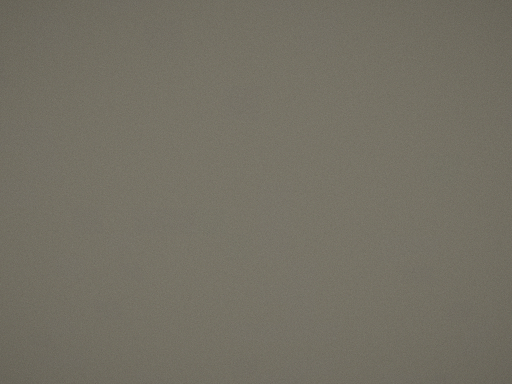

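The scene view shows the toaster at about (275,200), with the dark slice at (300,180) in the near slot, which is the robot's right. The keys are around (235–257,170–195). The side camera sees only a wall. I'll mask the keys next.

```bash
cat > h.py <<'E'
import cv2,numpy as np
def ray(s,uv,z):
    K=np.array([[s["fx"],0,s["cx"]],[0,s["fy"],s["cy"]],[0,0,1]])
    p=cv2.undistortPoints(np.float64(uv).reshape(-1,1,2),K,np.array(s["D"])).reshape(-1,2)
    d=np.c_[p,np.ones(len(p))]@s["pose"][:3,:3].T; c=s["pose"][:3,3]
    return c+d*((z-c[2])/d[:,2])[:,None]
def blobs(s,box,amin=6):
    h=cv2.cvtColor(s["img"],cv2.COLOR_RGB2HSV).astype(int);H,S,V=h[...,0],h[...,1],h[...,2]
    out={}
    for n,m in(("blue",(H>100)&(H<130)&(S>110)&(V>50)),("red",((H<6)|(H>172))&(S>150)&(V>70))):
        k=np.zeros(m.shape,np.uint8);x0,y0,x1,y1=box;k[y0:y1,x0:x1]=m[y0:y1,x0:x1]
        k=cv2.morphologyEx(k,cv2.MORPH_CLOSE,np.ones((3,3)))
        _,_,st,ce=cv2.connectedComponentsWithStats(k)
        out[n]=[(c.round(1).tolist(),int(t[4]),t[2:4].tolist()) for t,c in zip(st[1:],ce[1:]) if t[4]>=amin]
    return out
E
python3 - <<'E'
import pickle,cv2
from h import *
s=pickle.load(open("scene.pkl","rb"))
for n,l in blobs(s,(200,150,300,210)).items():
    for c,a,w in l: print(n,c,a,w,ray(s,[c],.18)[0].round(4))
cv2.imwrite("pics/crop.png",cv2.resize(s["img"][140:270,180:350,::-1],None,fx=4,fy=4,interpolation=cv2.INTER_CUBIC))
E
```

```text
blue [235.8, 171.1] 15 [7, 3] [0.5263 0.0547 0.18  ]
blue [254.7, 195.0] 19 [8, 4] [ 0.5501 -0.0631  0.18  ]
red [241.0, 177.3] 19 [7, 4] [0.5337 0.0212 0.18  ]
red [248.4, 186.8] 22 [8, 4] [ 0.543 -0.026  0.18 ]
red [203.1, 188.4] 19 [7, 5] [ 0.4473 -0.0156  0.18  ]
```

View pics/crop.png

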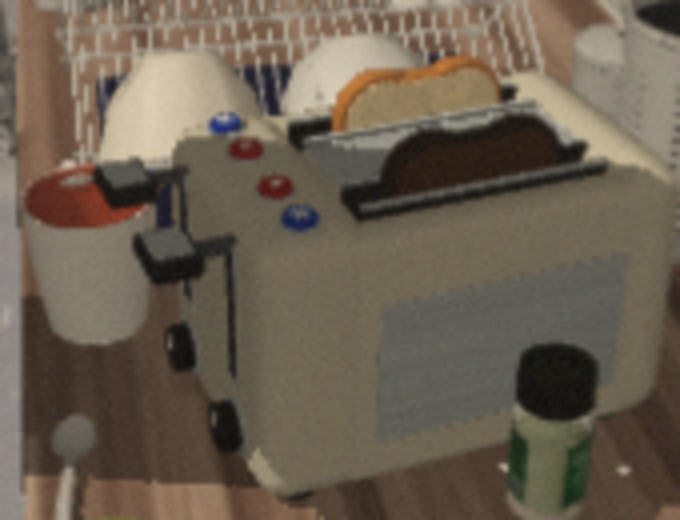

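Dark slice is in the right slot. The blue–blue spacing comes out at 120 mm, as it should, and the yaw is about 0.2 rad. That puts the right lever at about (0.482,-0.058). I'll approach with the fingers closed, in three calls.

Emit:
step_arm:
  deltas:
    - {"slide":[29,-27,0],"claw":0}
    - {"slide":[58,-55,-5],"claw":0}
    - {"slide":[87,-82,-10],"claw":0}
    - {"slide":[116,-110,-15],"claw":0}
    - {"slide":[145,-137,-20],"claw":0}

```text
schema error: expected keys claw, slide, twist
```

Emit:
step_arm:
  deltas:
    - {"slide":[29,-27,0],"claw":0}
    - {"slide":[58,-55,0],"claw":0}
    - {"slide":[87,-82,0],"claw":0}
    - {"slide":[116,-110,0],"claw":0}
    - {"slide":[145,-137,0],"claw":0}

```text
schema error: expected keys claw, slide, twist
```

Emit:
step_arm:
  deltas:
    - {"slide":[29,-27,0],"claw":0,"twist":2}
    - {"slide":[58,-55,0],"claw":0,"twist":5}
    - {"slide":[87,-82,0],"claw":0,"twist":7.5}
    - {"slide":[116,-110,0],"claw":0,"twist":7.5}
    - {"slide":[135,-130,0],"claw":0,"twist":7.5}

```text
time: 0.52
ee_pos: [0.2884, -0.422, 0.2451]
ee_rot: [-3.125, -0.311, 0.0]
force: [0.2, -0.3, 0.3]
width: 0.297
grip_force: 0.0
```

Run:
```python
from station import ctrl
import pickle
from h import *
from scipy.spatial.transform import Rotation as R
s=ctrl.snapshot("wrist");pickle.dump(s,open("w1.pkl","wb"));cv2.imwrite("pics/w1.png",s["img"][:,:,::-1])
o=ctrl.observe();print(o["time"],o["ee_pos"],R.from_rotvec(o["ee_rot"]).as_matrix().round(3).tolist(),o["joint_pos"].round(2),o["force"],o["width"]);print(s["pose"].round(3).tolist())
for n,l in blobs(s,(0,0,512,384),30).items():
    for c,a,w in l: print(n,c,a,w,ray(s,[c],.181)[0].round(4))
```

```text
0.5667 [ 0.28940945 -0.41896178  0.24521174] [[0.98, 0.198, -0.0], [0.198, -0.98, 0.003], [0.0, -0.003, -1.0]] [-1.1   0.33  1.84  0.    0.98  0.27] [1.19529329 1.61441485 0.26602305] 0.20601740960930962
[[0.197, -0.939, -0.283, 0.36], [-0.98, -0.189, -0.056, -0.408], [-0.001, 0.288, -0.957, 0.373], [0.0, 0.0, 0.0, 1.0]]
```

View pics/w1.png

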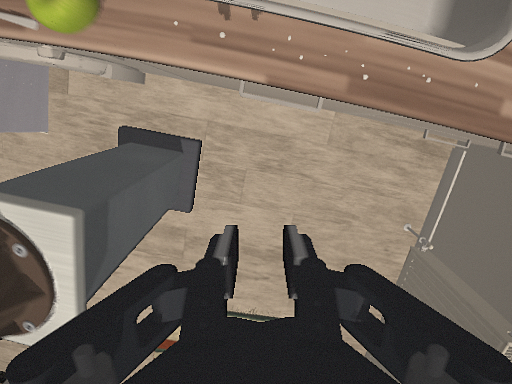

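The wrist view shows the fingers at (260,260) and the floor, with the sink edge and apple at the top. Only the third call ran (every row needs all three keys). The yaw now matches the toaster, so I'll continue.

Emit:
step_arm:
  deltas:
    - {"slide":[24,-30,0],"claw":0,"twist":0}
    - {"slide":[48,-60,0],"claw":0,"twist":0}
    - {"slide":[72,-90,0],"claw":0,"twist":0}
    - {"slide":[96,-120,0],"claw":0,"twist":0}
    - {"slide":[120,-150,0],"claw":0,"twist":0}

```text
time: 0.98
ee_pos: [0.3761, -0.2526, 0.2452]
ee_rot: [-3.126, -0.31, 0.0]
force: [0.6, -0.6, 0.1]
width: 0.001
grip_force: 0.0
```

Emit:
step_arm:
  deltas:
    - {"slide":[26,-32,0],"claw":0,"twist":0}
    - {"slide":[52,-64,0],"claw":0,"twist":0}
    - {"slide":[78,-96,0],"claw":0,"twist":0}
    - {"slide":[110,-130,0],"claw":0,"twist":0}
    - {"slide":[130,-160,0],"claw":0,"twist":0}

```text
time: 1.4
ee_pos: [0.4729, -0.07, 0.2453]
ee_rot: [3.126, 0.31, 0.001]
force: [0.5, -0.9, -0.1]
width: -0.0
grip_force: 0.0
```

Run:
```python
from station import ctrl
import pickle
from h import *
from scipy.spatial.transform import Rotation as R
s=ctrl.snapshot("wrist");s=ctrl.snapshot("wrist");pickle.dump(s,open("w1.pkl","wb"));cv2.imwrite("pics/w2.png",s["img"][:,:,::-1])
o=ctrl.observe();print(o["time"],o["ee_pos"],R.from_rotvec(o["ee_rot"]).as_matrix().round(3).tolist(),o["joint_pos"].round(2),o["force"],o["width"]);print(s["pose"].round(3).tolist())
for n,l in blobs(s,(0,0,512,384),30).items():
    for c,a,w in l: print(n,c,a,w,ray(s,[c],.181)[0].round(4))
```

```text
1.5 [ 0.47321263 -0.06742883  0.24510448] [[0.979, 0.202, 0.0], [0.202, -0.979, 0.001], [0.0, -0.001, -1.0]] [-0.28  0.28  1.91  0.    0.95  1.09] [-0.71560585 -0.02715387 -1.08405525] 0.0014551308841867824
[[0.2, -0.939, -0.282, 0.546], [-0.98, -0.192, -0.056, -0.051], [-0.001, 0.287, -0.958, 0.373], [0.0, 0.0, 0.0, 1.0]]
blue [15.2, 1.7] 32 [8, 5] [0.5842 0.1245 0.181 ]
blue [39.8, 72.1] 3825 [37, 133] [0.5409 0.1036 0.181 ]
blue [10.6, 13.4] 132 [20, 9] [0.5764 0.1276 0.181 ]
blue [12.1, 25.8] 99 [17, 9] [0.5685 0.126  0.181 ]
blue [103.3, 106.1] 414 [27, 28] [0.5258 0.0562 0.181 ]
blue [273.8, 105.1] 399 [27, 27] [ 0.5486 -0.0591  0.181 ]
red [152.9, 105.5] 456 [27, 28] [0.5325 0.0216 0.181 ]
red [221.6, 104.9] 443 [26, 27] [ 0.5418 -0.0245  0.181 ]
red [63.0, 187.2] 681 [63, 51] [0.4603 0.0853 0.181 ]
```

View pics/w2.png

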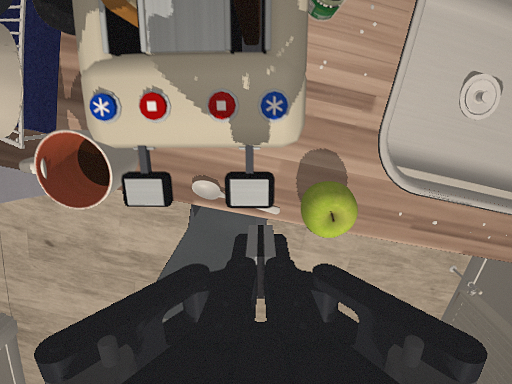

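The wrist view shows the blue keys at (103,106) and (274,105), the reds at (153,105) and (222,105), the paddles at (148,190) and (249,190), and the dark slice in the right slot at (248,25). I'll check the right paddle's position.

Run:
```python
import pickle
from h import *
s=pickle.load(open("w1.pkl","rb"))
g=cv2.cvtColor(s["img"],cv2.COLOR_RGB2GRAY)
for x0 in(118,220):
    m=(g[168:215,x0:x0+60]>150).astype(np.uint8)
    _,_,st,ce=cv2.connectedComponentsWithStats(m);i=1+st[1:,4].argmax();c=ce[i]+[x0,168]
    print(c,st[i],ray(s,[c],.168)[0].round(4))
```

```text
[144.00542299 191.57266811] [  7  11  39  26 922] [0.4645 0.0273 0.168 ]
[248.9989605  192.47401247] [ 10  12  38  26 962] [ 0.4805 -0.0546  0.168 ]
```

The paddle is at (0.4805,-0.0546), within 1 mm of what the key position predicts. I'll move above it and descend.

Emit:
step_arm:
  deltas:
    - {"slide":[10,-11,0],"claw":0,"twist":0}
    - {"slide":[10,-11,15],"claw":0,"twist":0}
    - {"slide":[10,-11,35],"claw":0,"twist":0}
    - {"slide":[10,-11,52],"claw":0,"twist":0}
    - {"slide":[10,-11,56],"claw":0,"twist":0}

```text
time: 1.92
ee_pos: [0.4783, -0.0593, 0.1871]
ee_rot: [-3.125, -0.31, 0.006]
force: [0.2, -0.8, -0.0]
width: 0.001
grip_force: 0.0
```

Emit:
step_arm:
  deltas:
    - {"slide":[0,0,4],"claw":0,"twist":0}
    - {"slide":[0,0,8],"claw":0,"twist":0}
    - {"slide":[0,0,12],"claw":0,"twist":0}
    - {"slide":[0,0,16],"claw":0,"twist":0}
    - {"slide":[0,0,16],"claw":0,"twist":0}

```text
time: 2.33
ee_pos: [0.4795, -0.0592, 0.1731]
ee_rot: [3.126, 0.31, 0.0]
force: [-0.2, -0.9, 0.9]
width: 0.001
grip_force: 0.4
```

Emit:
step_arm:
  deltas:
    - {"slide":[0,-2,4],"claw":0,"twist":0}
    - {"slide":[0,-4,8],"claw":0,"twist":0}
    - {"slide":[0,-4,12],"claw":0,"twist":0}
    - {"slide":[0,-4,16],"claw":0,"twist":0}
    - {"slide":[0,-4,16],"claw":0,"twist":0}

```text
time: 2.75
ee_pos: [0.4786, -0.0549, 0.1568]
ee_rot: [-3.126, -0.31, 0.0]
force: [0.4, 1.3, 4.0]
width: 0.002
grip_force: 1.7
```

Emit:
step_arm:
  deltas:
    - {"slide":[0,0,4],"claw":0,"twist":0}
    - {"slide":[0,0,8],"claw":0,"twist":0}
    - {"slide":[0,0,12],"claw":0,"twist":0}
    - {"slide":[0,0,14],"claw":0,"twist":0}
    - {"slide":[0,0,14],"claw":0,"twist":0}

```text
time: 3.17
ee_pos: [0.4785, -0.0551, 0.1427]
ee_rot: [-3.126, -0.31, 0.001]
force: [-1.5, -0.1, 0.9]
width: -0.0
grip_force: 0.7
```

Emit:
step_arm:
  deltas:
    - {"slide":[0,0,1],"claw":0,"twist":0}
    - {"slide":[0,0,1],"claw":0,"twist":0}
    - {"slide":[0,0,1],"claw":0,"twist":0}
    - {"slide":[0,0,-10],"claw":0,"twist":0}
    - {"slide":[0,0,-40],"claw":0,"twist":0}

```text
time: 3.58
ee_pos: [0.4775, -0.0549, 0.1812]
ee_rot: [-3.124, -0.31, 0.008]
force: [0.4, -0.2, 0.6]
width: 0.0
grip_force: 0.0
```

Emit:
step_arm:
  deltas:
    - {"slide":[0,0,-20],"claw":0,"twist":0}
    - {"slide":[0,0,-40],"claw":0,"twist":0}
    - {"slide":[0,0,-40],"claw":0,"twist":0}
    - {"slide":[0,0,-40],"claw":0,"twist":0}

```text
time: 3.92
ee_pos: [0.4789, -0.0552, 0.2241]
ee_rot: [3.125, 0.31, 0.003]
force: [-0.4, 0.1, -0.3]
width: -0.005
grip_force: 0.0
```

Run:
```python
from station import ctrl
import pickle
from h import *
s=ctrl.snapshot("wrist");pickle.dump(s,open("w3.pkl","wb"))
o=ctrl.observe();print(o["time"],o["ee_pos"],o["ee_rot"],o["force"])
for n,l in blobs(s,(80,50,330,150),100).items():
    for c,a,w in l: print(n,c,a,w,ray(s,[c],.181)[0].round(4))
t=ctrl.snapshot("scene")["img"][140:270,180:350,::-1]
cv2.imwrite("pics/w3.png",np.hstack([s["img"][:260,60:360,::-1],cv2.resize(t,(340,260))]))
```

```text
3.9667 [ 0.47853759 -0.05510524  0.22318179] [3.12594440e+00 3.10329100e-01 7.02298976e-04] [ 0.37656251 -0.35236795 -0.1943633 ]
blue [287.7, 115.2] 527 [30, 31] [ 0.5488 -0.0583  0.181 ]
blue [98.5, 116.5] 557 [31, 30] [0.5261 0.0564 0.181 ]
red [153.5, 115.5] 593 [31, 30] [0.533 0.022 0.181]
red [229.5, 115.0] 586 [30, 31] [ 0.542  -0.0238  0.181 ]
```

View pics/w3.png

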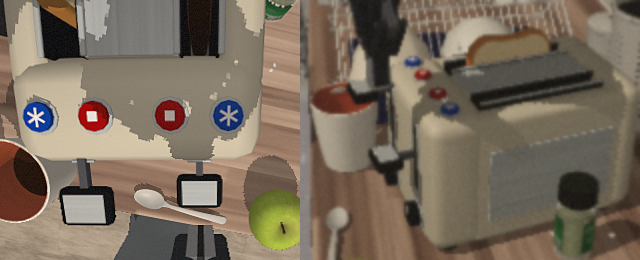

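The lever is latched: the right paddle is low at about (228,190) in the wrist image, and the dark slice has sunk while the pale one is still up. Next I'll move over the right blue key at (0.549,-0.059).

Emit:
step_arm:
  deltas:
    - {"slide":[20,18,0],"claw":0,"twist":0}
    - {"slide":[45,18,0],"claw":0,"twist":0}
    - {"slide":[68,18,0],"claw":0,"twist":0}
    - {"slide":[68,18,12],"claw":0,"twist":0}
    - {"slide":[68,18,22],"claw":0,"twist":0}

```text
time: 4.43
ee_pos: [0.5492, -0.0592, 0.1994]
ee_rot: [-3.126, -0.311, 0.002]
force: [0.2, -0.3, 0.1]
width: -0.003
grip_force: 0.0
```

Emit:
step_arm:
  deltas:
    - {"slide":[0,0,2],"claw":0,"twist":0}
    - {"slide":[0,0,4],"claw":0,"twist":0}
    - {"slide":[0,0,6],"claw":0,"twist":0}
    - {"slide":[0,0,6],"claw":0,"twist":0}

```text
time: 4.77
ee_pos: [0.5485, -0.0595, 0.1952]
ee_rot: [3.126, 0.31, -0.0]
force: [0.0, 0.2, -0.3]
width: 0.0
grip_force: 0.0
```

Emit:
step_arm:
  deltas:
    - {"slide":[0,0,1.5],"claw":0,"twist":0}
    - {"slide":[0,0,3],"claw":0,"twist":0}
    - {"slide":[0,0,4],"claw":0,"twist":0}
    - {"slide":[0,0,4],"claw":0,"twist":0}
    - {"slide":[0,0,4],"claw":0,"twist":0}

```text
time: 5.18
ee_pos: [0.5488, -0.0595, 0.1915]
ee_rot: [3.126, 0.31, 0.0]
force: [-2.3, -1.4, 2.8]
width: -0.001
grip_force: 1.5
```

Force is 2.8 N, about 3 mm in. I'll press slightly further to be sure, then withdraw up and back towards the robot.

Emit:
step_arm:
  deltas:
    - {"slide":[0,0,1],"claw":0,"twist":0}
    - {"slide":[0,0,1],"claw":0,"twist":0}
    - {"slide":[0,0,1],"claw":0,"twist":0}

```text
time: 5.43
ee_pos: [0.5489, -0.0596, 0.1909]
ee_rot: [3.126, 0.31, 0.001]
force: [-3.0, -1.4, 8.5]
width: 0.002
grip_force: 4.3
```

Emit:
step_arm:
  deltas:
    - {"slide":[0,0,-12],"claw":0,"twist":0}
    - {"slide":[0,0,-40],"claw":0,"twist":0}
    - {"slide":[-15,20,-55],"claw":0,"twist":0}
    - {"slide":[-30,45,-55],"claw":0,"twist":0}
    - {"slide":[-50,75,-55],"claw":0,"twist":0}

```text
time: 5.85
ee_pos: [0.5149, -0.1428, 0.2462]
ee_rot: [3.125, 0.314, 0.004]
force: [0.7, -0.3, -0.6]
width: 0.0
grip_force: 0.0
```

Emit:
step_arm:
  deltas:
    - {"slide":[-10,30,0],"claw":0,"twist":0}
    - {"slide":[-20,60,0],"claw":0,"twist":0}
    - {"slide":[-20,60,0],"claw":0,"twist":0}
    - {"slide":[-20,60,0],"claw":0,"twist":0}

```text
time: 6.18
ee_pos: [0.5065, -0.2067, 0.245]
ee_rot: [-3.126, -0.306, 0.0]
force: [0.1, 0.1, -0.5]
width: 0.002
grip_force: 0.0
```

Run:
```python
from station import ctrl
from h import *
s=ctrl.snapshot("scene");o=ctrl.observe();print(o["time"],o["ee_pos"],o["dq"].round(3),o["force"])
cv2.imwrite("pics/end.png",cv2.resize(s["img"][140:320,160:360,::-1],None,fx=3,fy=3))
```

```text
6.2333 [ 0.5066381  -0.20566281  0.24504042] [ 0.029 -0.005  0.006  0.     0.001  0.003] [ 0.37375152  1.0538543  -0.08686522]
```

View pics/end.png

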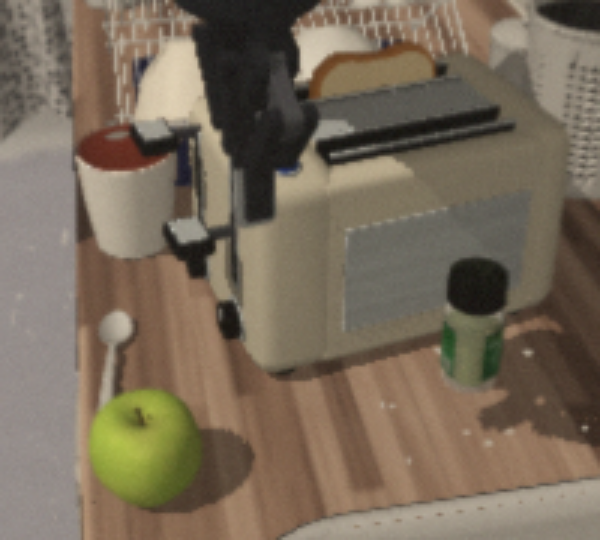

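The final view shows the right lever down at (190,235), the left one up at (155,132), the dark slice sunk and the pale slice up. The worktop things haven't moved and the hand is clear. The 8.5 N on the last press means the key bottomed out. Handing in.

```bash
python3 -c "
from station import ctrl
print(ctrl.sign_off())"
```

```text
the job is handed in; nothing more can be done
None
```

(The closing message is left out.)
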